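Raise the card-terminal stand to the next hole and clip the terminal on

ROBOT

A 6-joint arm with a two-finger parallel gripper is mounted at the origin on the work surface. World frame = base frame: x ahead of the robot, y to its left, z up, the work surface at z = 0. Lengths are in mm, angles in rad, forces in N, time in s.
With the tool pointing down it reaches from about 275 to 750 mm from the base axis. Payload 10.2 kg.
Tool frame: the origin (TCP) lies on the front face of the gripper's body, between the roots of the fingers; the fingertips stand 73 mm ahead of it and the grasp point (between the pads) lies 54 mm ahead of it; z points along the fingers, y is the direction in which the jaws open and shut (so a half turn about z gives the same grasp; the last joint's range is limited). The gripper opens to 85 mm and grips with 20 to 120 N. Pads are 22 mm wide; open, the fingers measure 114 mm over their backs; the gripper's body (76 mm by 85 mm) begins 54 mm behind the grasp point. The pads swing forward as they close: fully open they stand 13 mm farther back than shut.
Start: joints at [0.914, 0.313, 1.498, -0, 1.331, -0.223], TCP at [220.682, 476.373, 303.894] pointing down, gripper open.
Joint ranges: [-2.94, 2.94], [-0.97, 2.17], [0.19, 2.56], [-1.23, 4.37], [0.02, 3.11], [-2.88, 2.88]. Speed limits (rad/s): [2.39, 2.39, 3.01, 3.14, 3.14, 3.14].

INTERFACE

Orientations are given as a unit quaternion [w, x, y, z].
In Python, from rig import ctrl gives the robot as it stands.
- The arm moves only by the tool move_arm, never from a script. Its argument "series" is a list of rows, each a list of 3 entries, a list of its own where there are three numbers: the shift along the tool's x, y, z in mm, then the turn about the tool's z in degrees, then the opening, from 0 (shut) to 1 (fully open). In form: [[[tx, ty, tz], yaw, grip], ...]. A call has 1 to 10 rows; each row is the pose to reach, as a shift and turn from the pose commanded when the call began, along the tool's axes at that moment; what a row does not reach only later rows make up. A row lasts 1/8 s, in which the tool goes at most 62.5 mm and 10.7 degrees, less where a joint would pass 70% of its speed; a pose out of reach is approached as far as the arm can. A call with a gripper value outside its range is refused whole. The fingers move at their own pace and stop on an object; "force" is the grip in N (left out, the last holds). Time passes only in rows, so rows that repeat a pose let the fingers close. It gives the time, the measured TCP pose, the force and the opening at its end, in the units of the state.
- ctrl.sense(): the state, without advancing time (a new reading comes with each control period).
- ctrl.capture(name): name is "scene" or "top" or "wrist"; returns (picture, depth): 400x640x3 uint8, red, green, blue; 400x640 float32, mm along the optical axis (not along the pixel's ray), 0 where there is no reading.
- ctrl.camera_model(name): a dict with "fov_y" (degrees; the focal length in pixels is half the picture's height over the tangent of half this angle, whatever the lens; pixels are square), "cx", "cy" (the principal point, pixels), "rvec" (rotation vector, rad) and "tvec" (3), from world to camera coordinates, as OpenCV has them. Camera axes: x right, y down, z forward; pixel columns grow to the right and rows downward; lengths in mm; the calibration is good to about 2 mm. A picture is of the moment at which its call begins: read the wrist's pose just before it. camera_model takes no time and is no camera call; for the wrist camera it gives the pose at the moment of the call.
- ctrl.finish_job(): hands the job in, once; it reports no verdict.
The state is a dict: "time_s": time; "joints": joint angles; "dq": joint speeds; "tau": joint torques, N m; "eef_pos": TCP position; "ee_rot": TCP orientation; "force": force on the tool from outside, world axes, zero at the start; "wrist_torque": the same for the moment, N m; "grip_width": opening from 0.0 (shut) to 1.0 (fully open).
Only numpy, scipy, OpenCV 4.12 (cv2) and the standard library are available. Lean on these libraries where they do the work, as an engineer would, in place of code of your own. Each camera call takes 0.05 s, during which the arm holds its last target.

TASK

The pole of the card-terminal stand was left between two holes. Raise it by its cradle until the spring button pops out through the next hole up and locks it; then press the card terminal, keypad up and square with the cradle (either way round), down between the cradle's two spring clips until it snaps fully home, and let go. Do not knock over or shove aside the other things on the desk.

Things in the scene. Friction and masses are not known exactly. Their poses are not given: they have to be found in the camera images.
- stand: Card-terminal stand, bolted to the desk: dark grey base plate 150 x 120 x 8 mm, square outer tube 30 x 30 mm up to 150 mm above the desk (38 x 38 mm black sleeve on its last 10 mm), three round 12 mm holes in its +x face, at 40, 85 and 130 mm above the desk. Origin: centre of the base's underside; z up; the cradle's length runs along its x.
- pole (a joint): Height of the inner grey tube, 23 x 23 mm, that slides in the stand's outer tube and carries the cradle, m: 0 = button opposite the lowest hole, 0.045 = middle hole, 0.090 = top hole. Starts between lowest and middle, so the next hole up is the middle one. Friction holds it where it is left; raising takes about 9 N. Not locked, it sinks when pressed on.
- button (a joint): How far the pole's brass spring button (round-nosed, 9 mm in diameter) stands out, m: near 0 = held back inside the outer tube, above 0.006 = popped through a hole, 0.0085 = fully out.
- button_tip (a point): Nose of the brass button, on the pole's +x side, 40 mm above the desk plus the pole's joint value. As it comes opposite a hole (1.5 mm of play either way; best raised slowly, 30 mm/s or less) it pops out by itself, 5 mm proud of the tube, and locks the pole both up and down: a firm stop is felt.
- cradle (a point): Centre of the top face of the cradle's tray, 186 mm above the desk plus the pole's joint value; axes as the stand's. Tray 126 mm long (x), 50 mm wide (y), 12 mm thick, its long sides free to be gripped across y; below it a flange 44 x 36 mm, 14 mm high, then the inner tube. A spring clip stands at each end (+x, -x).
- clip_nose (a point): Middle of the rounded inward nose (9 mm in diameter) of the +x spring-steel clip, 28 mm above the tray's top; the -x clip mirrors it. The noses are 118 mm apart and spring outward. Clips are 30 mm wide (y) and flare outward above the nose, up to 39 mm above the tray.
- terminal: Dark grey card terminal loose on the desk, keypad up: 124 long (x), 62 wide (y), 24 mm high, 0.2 kg; lower edges of both ends chamfered (6 mm long, 9 mm high). Origin: centre of its underside; z up. Pressed down with 7 to 20 N it spreads the clips (3 mm each) and rests on the tray, origin at point cradle, the noses over its ends' top edges. Grip it across its width.
- coffee_cup: Bystander: dark takeaway cup with lid, 85 mm across, 112 mm high. Origin: centre of its underside.
- receipt_roll: Bystander: white paper roll standing on end, 55 mm across, 57 mm high. Origin: centre of its underside.
- gel_bottle: Bystander: pump bottle of hand gel, 62 mm across, 189 mm high. Origin: centre of its underside.
- stapler: Bystander: blue and black stapler, 125 x 34 x 49 mm. Origin: centre of its underside.
- hex_key: Bystander: dark hexagon key lying flat, 170 x 31 x 6 mm. Origin: on the underside at the middle of its long arm.
Mind the look-alikes: they are no part of the job. What is shaped like the stand but orange is not meant.

How it is judged (in metres and radians):
On the way, in this order (a step that is already met when the one before it is completed fails the run):
1. the pole is raised to the next (middle) hole and the button has popped out through it (value of joint pole between 0.041 and 0.049 m and value of joint button above 0.006 m), for 0.2 s.
2. the terminal is pressed home between the clips by the gripper, on the locked pole (horizontal distance between terminal and cradle below 0.009 m and z of terminal in the frame of cradle below 0.003 m and contact force between the fingers and terminal above 0.3 N and value of joint button above 0.006 m), for 0.05 s.
At the end, for the whole second after the job is handed in: Pole locked at the middle hole (within 4 mm, button out over 6 mm). Terminal at rest in the cradle, released, keypad up (0.06 rad), its origin within 9 mm sideways and 3 mm in height of the tray's top centre, in line with the cradle within 0.12 rad, either way round (all of step 1 and horizontal distance between terminal and cradle below 0.009 m and z of terminal in the frame of cradle between -0.003 and 0.003 m and angle between the x axis of terminal and the x axis of stand, either way round below 0.12 rad and angle between terminal's own z axis and vertical below 0.06 rad and linear speed of terminal below 0.02 m/s and contact force between the fingers and anything else below 0.1 N); the robot touches nothing.
It fails at once if another thing on the desk is shoved more than 40 mm or knocked over (distance of any of coffee_cup, receipt_roll, gel_bottle, stapler, hex_key from where it was at the start of the episode above 0.04 m or angle between any of coffee_cup, receipt_roll, gel_bottle's own z axis and vertical above 0.6 rad).
It also fails if it takes over 64 s, if anything falls off the work surface, if the arm or the gripper's body presses on something with over 40 N, if the wrist force passes 120 N, or if a joint passes its speed limit or range.

## Working session

There is one attempt and no reset: what is moved stays moved. The work goes in short steps, Python scripts to look and compute and a tool call to move; the robot and the scene stay as the last step left them, time stands still between calls to the robot, and variables do not carry over. Pictures are saved under pics/ and viewed, and the job is handed in when it is done.

Besides the shell and the picture viewer there is one more tool, called after ">>>" by a JSON object that holds its "method" and its "body". move_arm: Moves the arm, as the interface text tells. Its arguments: {"type":"object","properties":{"series":{"type":"array","items":{"type":"array"}},"force":{"type":"number"}},"required":["series"]}

```bash
mkdir -p pics; ls; cat > h.py <<'E'
import numpy as np, cv2
from rig import ctrl
def cap(n,f=None):
    m=ctrl.camera_model(n); im,d=ctrl.capture(n)
    np.savez('pics/%s.npz'%(f or n),im=im,d=d,**{k:np.array(v) for k,v in m.items()})
    if f: cv2.imwrite('pics/%s.png'%f,im[:,:,::-1])
    return im,d,m
def load(f): 
    z=np.load('pics/%s.npz'%f); return z['im'],z['d'],z
def cloud(d,m):
    f=200/np.tan(np.radians(float(m['fov_y']))/2)
    v,u=np.mgrid[:400,:640]
    P=np.stack([(u-float(m['cx']))/f*d,(v-float(m['cy']))/f*d,d],-1)
    R=cv2.Rodrigues(np.array(m['rvec'],float))[0]
    W=(P-np.array(m['tvec'],float).ravel())@R
    W[d<=0]=np.nan
    return W
def proj(X,m):
    f=200/np.tan(np.radians(float(m['fov_y']))/2)
    R=cv2.Rodrigues(np.array(m['rvec'],float))[0]
    p=R@np.array(X,float)+np.array(m['tvec'],float).ravel()
    return p[0]/p[2]*f+float(m['cx']),p[1]/p[2]*f+float(m['cy'])
E
python3 - <<'E'
from h import *
print(ctrl.sense())
for n in('scene','top'):
    im,d,m=cap(n,n+'0'); print(n,m,(d>0).mean())
E
```

```text
pics
{'time_s': 0.0, 'joints': array([ 9.13588294e-01,  3.13464402e-01,  1.49845240e+00,  7.72545700e-06,
        1.33099804e+00, -2.23434948e-01]), 'dq': array([ 1.64123774e-03,  1.36214392e-03, -2.56384696e-04,  1.98068079e-03,
       -3.54584891e-04, -5.20779989e-05]), 'tau': array([-3.47857822e-04, -4.12270975e+01, -2.59736449e+01, -1.95717330e-04,
        4.20566925e-03, -1.76578709e-05]), 'eef_pos': array([220.5773401 , 476.22925981, 303.32188072]), 'ee_rot': array([-2.85171987e-04,  2.15191006e-01,  9.76571756e-01, -5.96436167e-04]), 'force': array([-0.16346881, -0.3589611 ,  0.03163927]), 'wrist_torque': array([ 0.00593236,  0.03424764, -0.02705419]), 'grip_width': 0.9971070231953882}
scene {'fov_y': 51.47024194735336, 'cx': 314.21206950758244, 'cy': 194.1687928881818, 'rvec': array([ 0.91874884,  2.4785956 , -1.11039936]), 'tvec': array([ 497.17854582,  -95.59294111, 1482.60953704])} 0.996125
top {'fov_y': 49.963846061432456, 'cx': 317.42568840603843, 'cy': 200.94842993177593, 'rvec': array([ 2.13802429, -2.11528303,  0.18407687]), 'tvec': array([ -85.66673227,  556.44814473, 1359.80354505])} 0.9960703125
```

View pics/scene0.png

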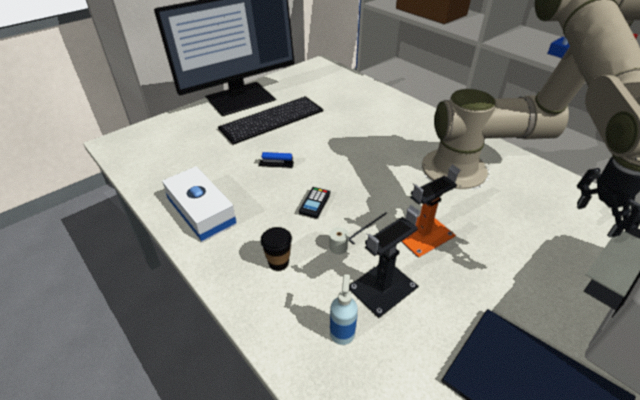

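View pics/top0.png

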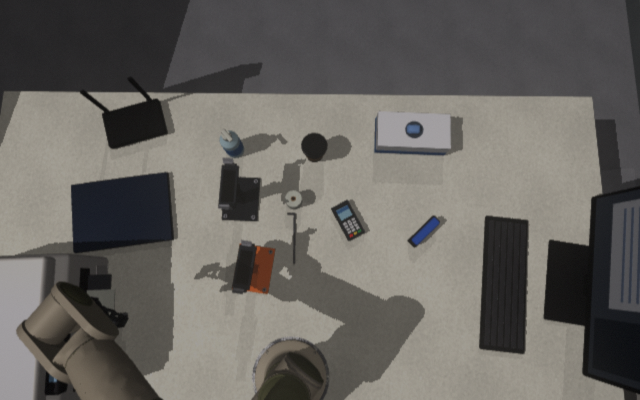

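Candidates: the dark stand is at top (240,198) and scene (385,280). The orange look-alike is at top (255,270) and scene (428,232). The only terminal is at top (349,219) and scene (314,202); the white box at (412,132) and the roll at (293,199) aren't it. I choose the dark stand and that terminal, then check both in close crops and measure.

```bash
python3 - <<'E'
from h import *
for n in('top0','scene0'):
    im,d,m=load(n);W=cloud(d,m);np.set_printoptions(precision=1,suppress=True)
    box=(205,140,150,130) if n=='top0' else (290,160,170,160)
    x,y,w,h=box
    cv2.imwrite('pics/%s_crop.png'%n,cv2.resize(im[y:y+h,x:x+w,::-1],None,fx=4.6,fy=4.6 if n=='top0' else 3.7,interpolation=cv2.INTER_CUBIC))
    ok=np.isfinite(W[...,2])&(W[...,0]<800)&(W[...,0]>150)&(np.abs(W[...,1])<400)&(W[...,2]>12)
    nl,lab,st,c=cv2.connectedComponentsWithStats(ok.astype(np.uint8))
    for i in range(1,nl):
        if st[i,4]>40:
            P=W[lab==i]; print(n,c[i],st[i,4],np.nanpercentile(P,[2,50,98],axis=0).round(0).tolist(), im[lab==i].mean(0).round())
E
```

```text
top0 [395.5 139.6] 1007 [[736.0, -398.0, 18.0], [759.0, -336.0, 84.0], [798.0, -274.0, 100.0]] [127. 127. 132.]
top0 [231.2 142.7] 480 [[715.0, 177.0, 16.0], [731.0, 197.0, 118.0], [767.0, 231.0, 191.0]] [86. 92. 95.]
top0 [314.  145.9] 576 [[694.0, -104.0, 35.0], [727.0, -67.0, 111.0], [769.0, -28.0, 118.0]] [40. 38. 36.]
top0 [229.8 185.6] 988 [[503.0, 156.0, 22.0], [573.0, 176.0, 211.0], [642.0, 204.0, 249.0]] [44. 43. 42.]
top0 [293.3 198.9] 249 [[539.0, -26.0, 20.0], [562.0, -0.0, 57.0], [589.0, 24.0, 63.0]] [126. 124. 115.]
top0 [347.7 219.4] 706 [[442.0, -227.0, 17.0], [502.0, -181.0, 25.0], [559.0, -135.0, 32.0]] [71. 74. 75.]
top0 [413.3 239.7] 58 [[421.0, -400.0, 12.0], [433.0, -394.0, 43.0], [451.0, -384.0, 54.0]] [41. 51. 84.]
top0 [244.5 266.7] 956 [[271.0, 102.0, 34.0], [338.0, 127.0, 186.0], [407.0, 157.0, 225.0]] [45. 41. 38.]
top0 [ 95.5 337.3] 2100 [[151.0, 305.0, 471.0], [184.0, 363.0, 547.0], [235.0, 398.0, 574.0]] [65. 59. 52.]
scene0 [605.7  81. ] 2545 [[151.0, 307.0, 467.0], [186.0, 365.0, 541.0], [234.0, 399.0, 573.0]] [89. 85. 74.]
scene0 [288.3 159.6] 87 [[422.0, -399.0, 12.0], [441.0, -390.0, 33.0], [455.0, -379.0, 50.0]] [26. 46. 87.]
scene0 [408.7 225.2] 3303 [[274.0, 114.0, 20.0], [517.0, 173.0, 186.0], [639.0, 209.0, 243.0]] [50. 43. 39.]
scene0 [217.2 204.8] 948 [[739.0, -396.0, 16.0], [769.0, -299.0, 82.0], [799.0, -268.0, 98.0]] [183. 192. 202.]
scene0 [314.4 201.6] 575 [[443.0, -219.0, 14.0], [508.0, -171.0, 23.0], [562.0, -127.0, 27.0]] [84. 94. 99.]
scene0 [276.8 246.5] 1036 [[699.0, -93.0, 17.0], [742.0, -45.0, 105.0], [770.0, -23.0, 113.0]] [36. 31. 28.]
scene0 [338.8 239.1] 408 [[542.0, -19.0, 14.0], [573.0, 14.0, 54.0], [592.0, 32.0, 58.0]] [149. 152. 141.]
scene0 [343.5 314.8] 1299 [[723.0, 190.0, 16.0], [757.0, 224.0, 114.0], [776.0, 243.0, 188.0]] [120. 143. 155.]
```

View pics/top0_crop.png

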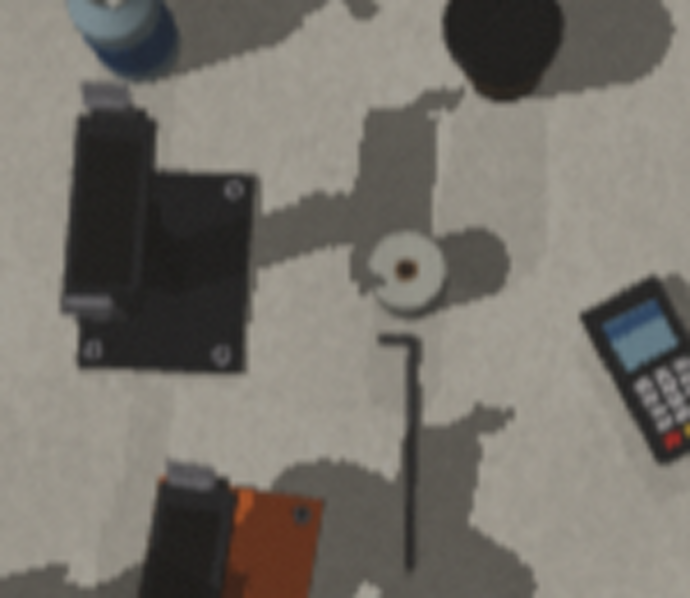

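View pics/scene0_crop.png

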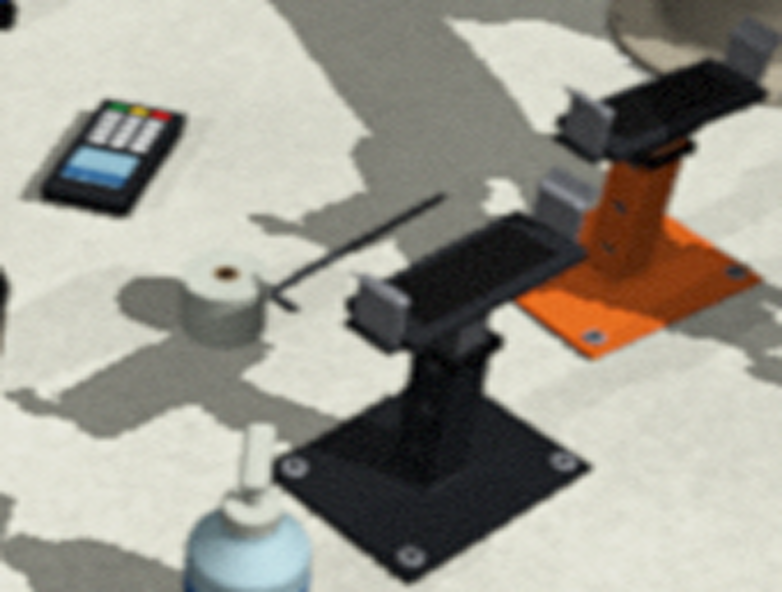

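The crops confirm both choices: the dark stand with the dark base, and the terminal with its keypad up. Next I fit their rectangles.

```bash
cat >> h.py <<'E'
def fit(W,lo,hi,xr,yr):
    k=np.isfinite(W[...,2])&(W[...,2]>lo)&(W[...,2]<hi)&(W[...,0]>xr[0])&(W[...,0]<xr[1])&(W[...,1]>yr[0])&(W[...,1]<yr[1])
    P=W[k]; r=cv2.minAreaRect(P[:,:2].astype(np.float32)); 
    b=cv2.boxPoints(r); e=b[1]-b[0]; g=b[2]-b[1]; L=e if np.hypot(*e)>np.hypot(*g) else g
    a=np.degrees(np.arctan2(L[1],L[0])); a=(a+90)%180-90
    return len(P),np.round(r[0],1),np.round(sorted(r[1]),1),'zmed %.1f'%np.median(P[:,2]),'ang %.2f'%a
E
python3 - <<'E'
from h import *
for n in('top0','scene0'):
    im,d,m=load(n);W=cloud(d,m)
    print(n,'term',fit(W,15,40,(420,590),(-250,-110)))
    print(n,'tray',fit(W,195,222,(480,670),(130,230)))
    print(n,'clips',fit(W,232,262,(480,670),(130,230)))
    print(n,'base',fit(W,5,12,(480,670),(80,260)))
    print(n,'desk',np.median(W[...,2][(W[...,0]>450)&(W[...,0]<650)&(abs(W[...,1])<200)]))
E
```

```text
top0 term (702, array([ 501.5, -180.6]), array([ 62.3, 124.5]), 'zmed 24.7', 'ang 28.40')
top0 tray (749, array([572.5, 181. ]), array([ 50.8, 140.7]), 'zmed 211.2', 'ang -2.22')
top0 clips (108, array([572.8, 180.3]), array([ 31.1, 148.4]), 'zmed 244.5', 'ang -1.31')
top0 base (787, array([573.7, 170.1]), array([178.8, 186.6]), 'zmed 8.0', 'ang 0.69')
top0 desk 2.180636386087729
scene0 term (553, array([ 501.3, -176.3]), array([ 64.7, 128.2]), 'zmed 23.0', 'ang 27.90')
scene0 tray (1010, array([573.5, 184.7]), array([ 51.4, 142.4]), 'zmed 210.1', 'ang -1.95')
scene0 clips (157, array([571.3, 184.5]), array([ 30.4, 148.3]), 'zmed 242.5', 'ang -1.62')
scene0 base (1506, array([572.1, 185.6]), array([121. , 150.9]), 'zmed 7.3', 'ang -2.32')
scene0 desk 1.1401334343591922
```

```bash
cat >> h.py <<'E'
from scipy.spatial.transform import Rotation as Ro
def plan(target,yang):
    """shift (tool axes) & yaw to put TCP at target with tool y along world angle yang (mod 180)"""
    s=ctrl.sense(); q=np.array(s['ee_rot']); R=Ro.from_quat([q[1],q[2],q[3],q[0]]).as_matrix()
    t=R.T@(np.array(target)-s['eef_pos'])
    cur=np.degrees(np.arctan2(R[1,1],R[0,1])); dl=-((yang-cur+90)%180-90)
    print('t=%.1f pos'%s['time_s'],s['eef_pos'].round(1),'F',s['force'].round(1),'grip',round(s['grip_width'],3),'j6 %.2f'%s['joints'][5])
    print('tilt z',R[:,2].round(4),'cur y ang %.1f'%cur,'shift',t.round(1),'yaw %.1f'%dl)
E
python3 -c "
from h import *
plan([573,183,370],88)"
```

```text
t=0.1 pos [220.6 476.2 303.4] F [-0.3 -0.4 -1.8] grip 0.995 j6 -0.22
tilt z [-7.e-04 -9.e-04 -1.e+00] cur y ang 65.1 shift [-443.  -118.   -66.6] yaw -22.9
```

>>> {"method": "move_arm", "body": {"series": [[[-40, -10, -30], -2, 1], [[-88, -23, -50], -5, 1], [[-140, -37, -66], -8, 1], [[-195, -52, -66], -11, 1], [[-250, -66, -66], -14, 1], [[-305, -81, -66], -17, 1], [[-360, -96, -66], -20, 1], [[-410, -109, -66], -22, 1], [[-443, -118, -66], -23, 1], [[-443, -118, -66], -23, 1]]}}

```text
time_s: 1.35
eef_pos: [574.3, 181.4, 368.6]
ee_rot: [-0.001, 0.018, 1.0, -0.0]
force: [-0.9, 0.2, -0.2]
grip_width: 0.999
```

```bash
python3 -c "
from h import *
plan([573,183,370],88)
im,d,m=cap('wrist','w1')
W=cloud(d,m)
print(fit(W,195,222,(480,670),(130,230)),fit(W,232,262,(480,670),(130,230)),fit(W,5,12,(480,670),(80,260)))
print(proj([573,183,211],m), (d>0).mean())"
```

```text
t=1.4 pos [574.3 181.4 368.6] F [-0.9  0.2 -0.2] grip 0.999 j6 -1.42
tilt z [-1.8e-03 -4.0e-04 -1.0e+00] cur y ang 88.0 shift [ 1.3  1.5 -1.4] yaw -0.0
(10722, array([575.8, 182.8]), array([ 50.2, 133.5]), 'zmed 210.7', 'ang -1.96') (2490, array([572.6, 183. ]), array([ 30.4, 148.2]), 'zmed 243.3', 'ang -1.84') (2325, array([572.5, 183. ]), array([120.1, 150.1]), 'zmed 7.7', 'ang -1.87')
(np.float64(323.56286378803003), np.float64(204.97132386236888)) 0.99598828125
```

View pics/w1.png

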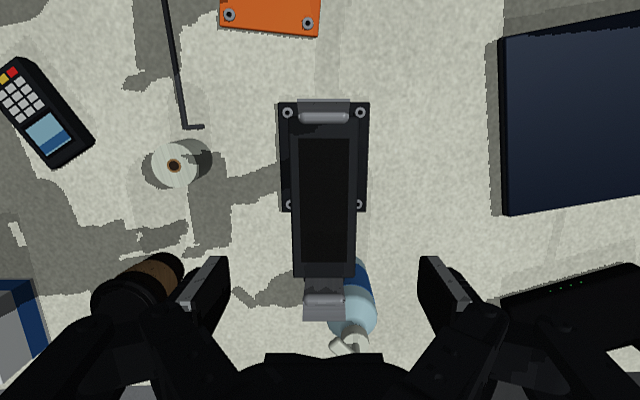

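```bash
python3 -c "
from h import *
m=ctrl.camera_model('wrist');R=cv2.Rodrigues(m['rvec'])[0];print('cam',-R.T@m['tvec'])
im,d,m=load('w1');W=cloud(d,m)
k=W[...,2]>290; print('fingers',W[k][:,2].max(), np.percentile(W[(W[...,2]>280)&(W[...,1]>100)&(W[...,1]<280)],[1,50,99],axis=0))
k=(W[...,2]>225)&(abs(W[...,0]-573)<90)&(abs(W[...,1]-183)<25)
print('clip max',np.percentile(W[k],[0.5,99.5],axis=0))
plan([572.6,183,300],88.1);plan([572.6,183,257],88.1)
"
```

```text
cam [501.48418493 186.58428306 438.61937986]
fingers 392.0068034005929 [[555.99183513 112.04386362 314.6194349 ]
 [564.70952911 183.15735511 370.06097786]
 [585.21512311 254.46511997 389.38800861]]
clip max [[498.99780155 158.21910958 226.97713724]
 [644.19075158 207.67540994 390.72629848]]
t=1.4 pos [573.3 182.6 369.1] F [0.  0.4 0.2] grip 1.001 j6 -1.42
tilt z [-0.0015 -0.     -1.    ] cur y ang 88.1 shift [ 0.6  0.4 69.1] yaw -0.0
t=1.4 pos [573.3 182.6 369.1] F [0.  0.4 0.2] grip 1.001 j6 -1.42
tilt z [-0.0015 -0.     -1.    ] cur y ang 88.1 shift [  0.5   0.4 112.1] yaw -0.0
```

>>> {"method": "move_arm", "body": {"series": [[[0.5, 0.4, 30], 0, 1], [[0.5, 0.4, 60], 0, 1], [[0.5, 0.4, 85], 0, 1], [[0.5, 0.4, 102], 0, 1], [[0.5, 0.4, 111], 0, 1], [[0.5, 0.4, 112], 0, 1], [[0.5, 0.4, 112], 0, 1]], "force": 60}}

```text
time_s: 2.28
eef_pos: [572.6, 183.8, 258.7]
ee_rot: [0.001, 0.016, 1.0, 0.0]
force: [0.5, -0.2, -0.3]
grip_width: 0.997
```

```bash
python3 -c "
from h import *
plan([572.6,183,257],88.1)
im,d,m=cap('wrist','w2')"
```

```text
t=2.3 pos [572.6 183.8 258.7] F [ 0.5 -0.2 -0.3] grip 0.997 j6 -1.42
tilt z [ 1.1e-03  1.0e-04 -1.0e+00] cur y ang 88.2 shift [-0.  -0.8  1.7] yaw 0.1
```

View pics/w2.png

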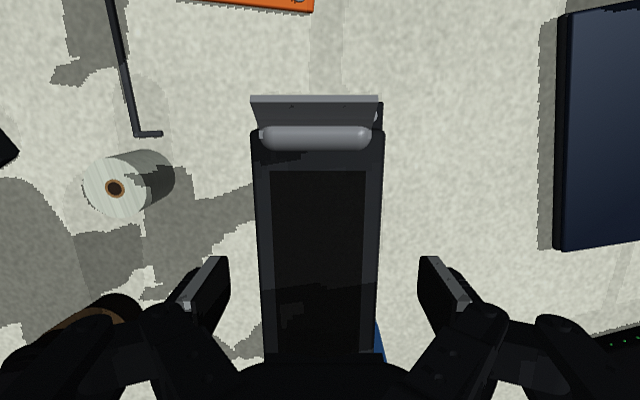

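The tray sits centred between the open fingers, which are near (205,280) and (440,280). Closing now.

>>> {"method": "move_arm", "body": {"series": [[[0, 0, 1], 0, 0.75], [[0, 0, 2], 0, 0.6], [[0, 0, 2], 0, 0.5], [[0, 0, 2], 0, 0.4], [[0, 0, 2], 0, 0.4], [[0, 0, 2], 0, 0.4], [[0, 0, 2], 0, 0.4], [[0, 0, 2], 0, 0.4]], "force": 60}}

```text
time_s: 3.32
eef_pos: [572.6, 181.7, 255.8]
ee_rot: [-0.0, 0.017, 1.0, -0.002]
force: [-1.2, -9.9, 0.8]
grip_width: 0.572
```

```bash
python3 -c "
from h import *
plan([572.6,183,257],88.1)
im,d,m=cap('wrist','w3')"
```

```text
t=3.3 pos [572.6 181.7 255.8] F [-1.2 -9.9  0.8] grip 0.572 j6 -1.42
tilt z [-0.001  -0.0037 -1.    ] cur y ang 88.1 shift [ 0.1  1.3 -1.2] yaw -0.0
```

View pics/w3.png

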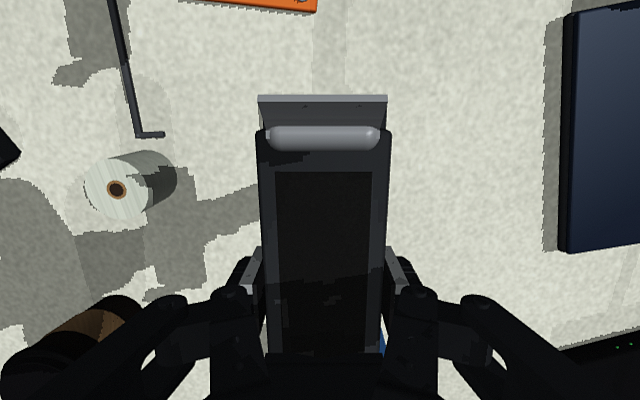

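>>> {"method": "move_arm", "body": {"series": [[[0, -1.5, 0], 0, 0.4], [[0, -1.5, -2], 0, 0.4], [[0, -1.5, -4], 0, 0.4], [[0, -1.5, -6], 0, 0.4], [[0, -1.5, -8], 0, 0.4], [[0, -1.5, -10], 0, 0.4], [[0, -1.5, -12], 0, 0.4], [[0, -1.5, -14], 0, 0.4], [[0, -1.5, -16], 0, 0.4]]}}

```text
time_s: 4.5
eef_pos: [572.6, 181.5, 270.9]
ee_rot: [-0.001, 0.016, 1.0, -0.001]
force: [3.0, -4.1, -8.9]
grip_width: 0.571
```

```bash
python3 -c "
from h import *
plan([572.6,183,277],88.1)
im,d,m=cap('scene','s4')
W=cloud(d,m)
print(fit(W,205,242,(480,670),(130,230)))
cv2.imwrite('pics/s4c.png',cv2.resize(im[200:330,310:450,::-1],None,fx=5,fy=4.5,interpolation=cv2.INTER_CUBIC))"
```

```text
t=4.5 pos [572.6 181.5 270.9] F [ 3.  -4.1 -8.9] grip 0.571 j6 -1.43
tilt z [-0.0012 -0.0014 -1.    ] cur y ang 88.1 shift [ 0.1  1.5 -6.1] yaw 0.0
(784, array([579.7, 183. ]), array([ 81.7, 130.9]), 'zmed 223.8', 'ang 18.56')
```

View pics/s4c.png

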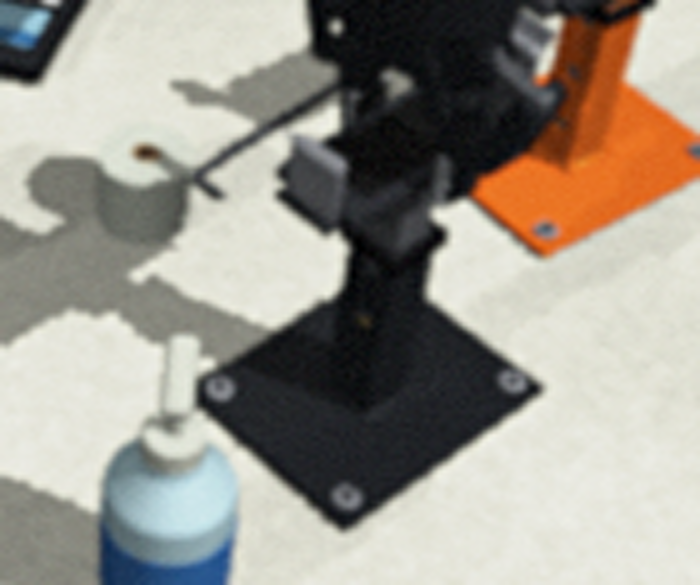

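Raised 15 mm at 9 N, and brass is starting to show in the middle hole at crop (365,320). I keep raising slowly.

>>> {"method": "move_arm", "body": {"series": [[[0, 0, -1.5], 0, 0.4], [[0, 0, -3], 0, 0.4], [[0, 0, -4], 0, 0.4]]}}

```text
time_s: 4.92
eef_pos: [572.6, 181.6, 275.6]
ee_rot: [-0.0, 0.016, 1.0, -0.001]
force: [2.4, -5.1, -7.0]
grip_width: 0.572
```

>>> {"method": "move_arm", "body": {"series": [[[0, 0, -1], 0, 0.4], [[0, 0, -2], 0, 0.4]]}}

```text
time_s: 5.18
eef_pos: [572.6, 181.5, 277.2]
ee_rot: [-0.0, 0.016, 1.0, -0.001]
force: [3.9, -4.0, -7.8]
grip_width: 0.568
```

>>> {"method": "move_arm", "body": {"series": [[[0, 0, -1], 0, 0.4], [[0, 0, -2], 0, 0.4]]}}

```text
time_s: 5.42
eef_pos: [572.6, 181.5, 279.1]
ee_rot: [-0.0, 0.016, 1.0, -0.001]
force: [3.8, -4.9, -10.8]
grip_width: 0.573
```

```bash
python3 -c "
from h import *
plan([572.6,183,277],88.1)
im,d,m=cap('scene','s5')
cv2.imwrite('pics/s5c.png',cv2.resize(im[230:310,350:430,::-1],None,fx=7,fy=7,interpolation=cv2.INTER_CUBIC))"
```

```text
t=5.4 pos [572.6 181.5 279.1] F [  3.8  -4.9 -10.8] grip 0.573 j6 -1.43
tilt z [-0.001  -0.0013 -1.    ] cur y ang 88.1 shift [0.  1.5 2.1] yaw 0.0
```

View pics/s5c.png

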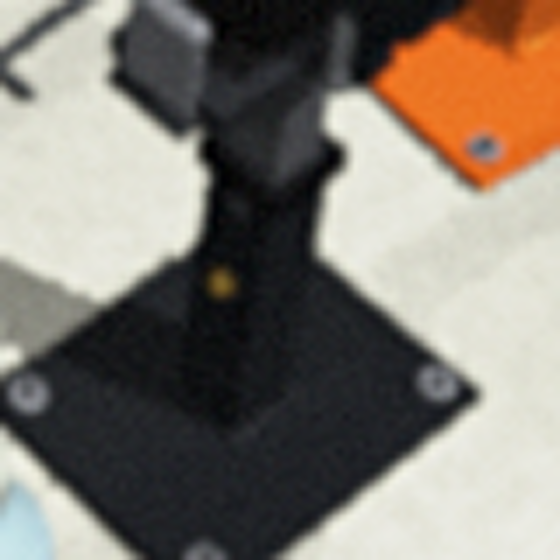

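>>> {"method": "move_arm", "body": {"series": [[[0, 0, -1], 0, 0.4], [[0, 0, -1], 0, 0.4]]}}

```text
time_s: 5.72
eef_pos: [572.6, 181.5, 279.4]
ee_rot: [-0.001, 0.016, 1.0, -0.001]
force: [4.4, -4.7, -11.5]
grip_width: 0.574
```

>>> {"method": "move_arm", "body": {"series": [[[0, 0, -1], 0, 0.4], [[0, 0, -1], 0, 0.4]]}}

```text
time_s: 5.98
eef_pos: [572.6, 181.5, 279.7]
ee_rot: [-0.001, 0.016, 1.0, -0.001]
force: [6.5, -3.7, -15.9]
grip_width: 0.573
```

The stop is firm: the force rises while z has stopped at about 279.5. Next I lower the command to check that it also locks downwards.

>>> {"method": "move_arm", "body": {"series": [[[0, 0, 2], 0, 0.4], [[0, 0, 4], 0, 0.4], [[0, 0, 5], 0, 0.4], [[0, 0, 6], 0, 0.4], [[0, 0, 6], 0, 0.4]]}}

```text
time_s: 6.6
eef_pos: [572.6, 181.5, 276.3]
ee_rot: [0.0, 0.016, 1.0, -0.001]
force: [0.7, -5.9, 0.0]
grip_width: 0.572
```

>>> {"method": "move_arm", "body": {"series": [[[0, 0, 1], 0, 0.4], [[0, 0, 2], 0, 0.4], [[0, 0, 2], 0, 0.4]]}}

```text
time_s: 6.98
eef_pos: [572.5, 181.6, 275.2]
ee_rot: [0.001, 0.016, 1.0, -0.001]
force: [-2.4, -6.1, 3.7]
grip_width: 0.573
```

>>> {"method": "move_arm", "body": {"series": [[[0, 0, 2], 0, 0.4], [[0, 0, 3], 0, 0.4], [[0, 0, 3], 0, 0.4]]}}

```text
time_s: 7.35
eef_pos: [572.5, 181.6, 274.5]
ee_rot: [0.002, 0.016, 1.0, -0.001]
force: [-9.0, -8.3, 18.8]
grip_width: 0.575
```

Locked in both directions: 19 N down with under 1 mm of movement. I zero the load, release and retreat upward.

>>> {"method": "move_arm", "body": {"series": [[[0, 0, -3], 0, 0.4], [[0, 0, -3], 0, 0.6], [[0, 0, -3], 0, 0.8], [[0, 0, -3], 0, 1], [[0, 0, -3], 0, 1], [[0, 0, -25], 0, 1], [[0, 0, -60], 0, 1], [[0, 0, -100], 0, 1], [[0, 0, -120], 0, 1], [[0, 0, -120], 0, 1]]}}

```text
time_s: 8.6
eef_pos: [572.6, 182.2, 392.0]
ee_rot: [0.001, 0.016, 1.0, 0.0]
force: [0.7, -0.5, -1.1]
grip_width: 1.003
```

```bash
python3 -c "
from h import *
plan([572.6,183,397],88.1)
im,d,m=cap('wrist','w6'); W=cloud(d,m)
print(fit(W,218,240,(480,670),(150,215)),fit(W,252,282,(480,670),(130,230)),fit(W,5,12,(480,670),(80,260)))
k=(abs(W[...,0]-575)<40)&(abs(W[...,1]-183)<15);print('tray z',np.median(W[k][:,2]))
im,d,m=cap('scene','s6');W=cloud(d,m)
k=(abs(W[...,0]-575)<30)&(abs(W[...,1]-183)<12);print('tray z scene',np.median(W[k][:,2]))
print('term',fit(W,15,40,(420,590),(-250,-110)))
plan([501.5,-179,170],118)
"
```

```text
t=8.6 pos [572.6 182.2 392. ] F [ 0.7 -0.5 -1.1] grip 1.003 j6 -1.43
tilt z [ 2.7e-03  5.0e-04 -1.0e+00] cur y ang 88.2 shift [ 0.   0.8 -5. ] yaw 0.1
(10264, array([576.1, 182.8]), array([ 50.2, 134. ]), 'zmed 228.9', 'ang -1.95') (2341, array([571.8, 183.1]), array([ 30.3, 146.6]), 'zmed 261.5', 'ang -1.91') (1917, array([572.9, 183. ]), array([120. , 148.9]), 'zmed 7.6', 'ang -1.92')
tray z 395.6227912786334
tray z scene 229.5212415986924
term (554, array([ 501.6, -176.1]), array([ 64.5, 128.4]), 'zmed 22.9', 'ang 28.16')
t=8.7 pos [572.4 182.1 389.7] F [-0.6 -0.  -0.3] grip 1.002 j6 -1.43
tilt z [-1.7e-03 -1.0e-04 -1.0e+00] cur y ang 88.1 shift [  58.9 -363.1  219.8] yaw -29.9
```

>>> {"method": "move_arm", "body": {"series": [[[5, -30, 0], -3, 1], [[11, -75, 0], -6, 1], [[20, -125, 10], -10, 1], [[28, -175, 30], -14, 1], [[36, -225, 55], -18, 1], [[45, -275, 85], -22, 1], [[53, -320, 110], -26, 1], [[58, -350, 130], -29, 1], [[59, -363, 140], -30, 1], [[59, -363, 140], -30, 1]]}}

```text
time_s: 9.95
eef_pos: [501.1, -179.1, 249.2]
ee_rot: [-0.001, -0.242, 0.97, 0.001]
force: [-0.2, -0.0, 0.3]
grip_width: 1.002
```

```bash
python3 -c "
from h import *
im,d,m=cap('wrist','w7'); W=cloud(d,m)
print('term',fit(W,15,40,(420,590),(-260,-100)))
print('desk',np.median(W[...,2][abs(W[...,2])<6]))
plan([501.5,-179,66],118.2)
k=(abs(W[...,0]-575)<30)&(abs(W[...,1]-183)<12);print('tray z',np.median(W[k][:,2]))
"
```

```text
term (8308, array([ 501.1, -178.8]), array([ 62.2, 125.1]), 'zmed 24.1', 'ang 28.55')
desk -0.4458697469743913
t=10.0 pos [ 501.5 -178.6  250.1] F [0.5 1.2 0.7] grip 1.003 j6 -2.62
tilt z [-0.0015  0.0012 -1.    ] cur y ang 118.1 shift [  0.   -0.7 184.1] yaw -0.1
tray z nan
  return _methods._mean(a, axis=axis, dtype=dtype,
  ret = ret.dtype.type(ret / rcount)
```

View pics/w7.png

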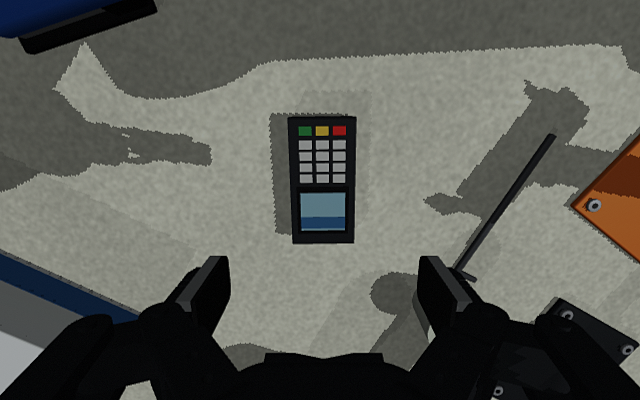

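The terminal is centred at (322,180) in the wrist view. Measured 62×125 mm at z 24, axis 28.5°, which matches the description. Descending.

>>> {"method": "move_arm", "body": {"series": [[[0, -0.2, 40], -0.3, 1], [[0, -0.2, 85], -0.3, 1], [[0, -0.2, 130], -0.3, 1], [[0, -0.2, 160], -0.3, 1], [[0, -0.2, 172], -0.3, 1], [[0, -0.2, 177], -0.3, 1], [[0, -0.2, 177], -0.3, 1]], "force": 80}}

```text
time_s: 10.88
eef_pos: [502.3, -179.1, 74.7]
ee_rot: [0.0, -0.246, 0.969, -0.0]
force: [0.3, -0.4, -0.3]
grip_width: 1.005
```

>>> {"method": "move_arm", "body": {"series": [[[0, 0, 0], 0, 0.9], [[0, 0, 0], 0, 0.8], [[0, 0, 0], 0, 0.7], [[0, 0, 0], 0, 0.6], [[0, 0, 0], 0, 0.5], [[0, 0, 0], 0, 0.5], [[0, 0, 0], 0, 0.5]]}}

```text
time_s: 11.75
eef_pos: [502.1, -179.2, 74.9]
ee_rot: [0.0, -0.246, 0.969, -0.0]
force: [-2.0, 1.0, 9.1]
grip_width: 0.704
```

```bash
python3 -c "
from h import *
plan([501.1,-178.8,72],118.5)
im,d,m=cap('wrist','w8'); W=cloud(d,m)
print('term',fit(W,15,35,(420,590),(-260,-100)))
"
```

```text
t=11.8 pos [ 502.1 -179.2   74.9] F [-2.   1.   9.1] grip 0.704 j6 -2.63
tilt z [ 6.e-04 -4.e-04 -1.e+00] cur y ang 118.5 shift [0.7 0.8 2.9] yaw -0.0
term (35992, array([ 493.1, -183.3]), array([ 87.9, 107. ]), 'zmed 24.1', 'ang 28.13')
```

View pics/w8.png

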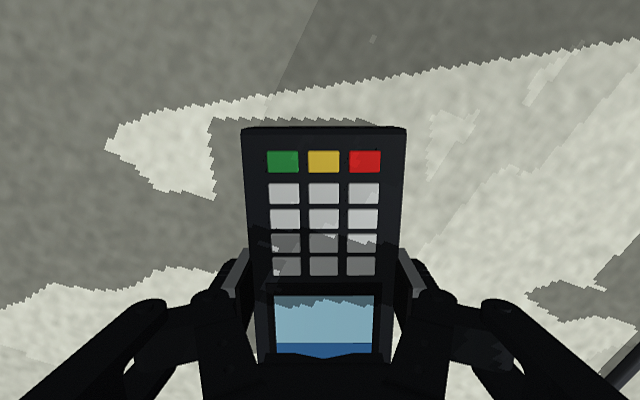

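>>> {"method": "move_arm", "body": {"series": [[[0, 0, -10], 0, 0.5], [[0, 0, -30], 0, 0.5], [[0, 0, -65], 0, 0.5], [[0, 0, -110], 0, 0.5], [[0, 0, -155], 0, 0.5], [[0, 0, -200], 0, 0.5], [[0, 0, -245], 0, 0.5], [[0, 0, -285], 0, 0.5], [[0, 0, -310], 0, 0.5], [[0, 0, -320], 0, 0.5]]}}

```text
time_s: 13.05
eef_pos: [501.8, -179.0, 395.3]
ee_rot: [0.001, -0.246, 0.969, -0.001]
force: [-0.2, 0.0, -2.3]
grip_width: 0.708
```

```bash
python3 -c "
from h import *
plan([572.5,182.8,395],88.1)
im,d,m=cap('wrist','w9'); W=cloud(d,m)
k=W[150:260,270:380];print('term top z',np.median(k[...,2]))
"
```

```text
t=13.1 pos [ 501.8 -179.   395.3] F [-0.2  0.  -2.3] grip 0.708 j6 -2.63
tilt z [ 0.0015 -0.001  -1.    ] cur y ang 118.4 shift [-234.5  284.4    0. ] yaw 30.3
term top z nan
```

>>> {"method": "move_arm", "body": {"series": [[[-15, 18, 0], 2, 0.5], [[-45, 54, 0], 6, 0.5], [[-78, 95, 0], 10, 0.5], [[-110, 135, 0], 14, 0.5], [[-143, 174, 0], 18, 0.5], [[-175, 213, 0], 22, 0.5], [[-205, 249, 0], 26, 0.5], [[-225, 273, 0], 29, 0.5], [[-234.5, 284.4, 0], 30.3, 0.5], [[-234.5, 284.4, 0], 30.3, 0.5]]}}

```text
time_s: 14.35
eef_pos: [572.5, 183.4, 392.4]
ee_rot: [-0.001, 0.015, 1.0, -0.0]
force: [-0.9, 0.3, -2.5]
grip_width: 0.706
```

```bash
python3 -c "
from h import *
plan([572.5,182.8,395],88.1)
im,d,m=cap('wrist','w10'); W=cloud(d,m)
k=W[150:260,270:380];print('term top z',np.nanmedian(k[...,2]))
print('term',fit(W,330,355,(480,670),(145,220)))
print('clips',fit(W,252,282,(480,670),(130,230)),'base',fit(W,5,12,(480,670),(80,260)))
im,d,m=cap('scene','s10')
cv2.imwrite('pics/s10c.png',cv2.resize(im[120:320,300:480,::-1],None,fx=3.5,fy=3,interpolation=cv2.INTER_CUBIC))
"
```

```text
t=14.3 pos [572.5 183.4 392.4] F [-0.9  0.3 -2.5] grip 0.706 j6 -1.42
tilt z [-2.5e-03 -3.0e-04 -1.0e+00] cur y ang 88.2 shift [-0.  -0.6 -2.6] yaw 0.1
term top z 341.8748163652583
term (35764, array([561.7, 182.6]), array([ 74.8, 107.3]), 'zmed 341.6', 'ang -1.99')
clips (1181, array([505.7, 185.1]), array([13.7, 30.4]), 'zmed 261.6', 'ang 88.18') base (664, array([512.3, 185. ]), array([ 29.3, 119.8]), 'zmed 7.8', 'ang 88.17')
```

View pics/w10.png

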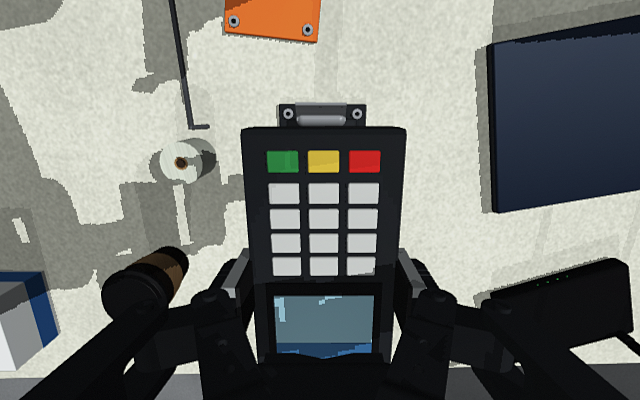

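View pics/s10c.png

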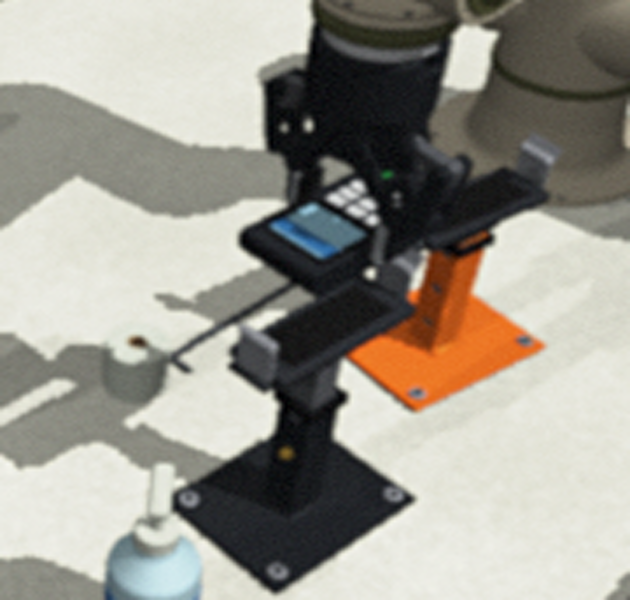

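```bash
python3 -c "
from h import *
im,d,m=load('w10');W=cloud(d,m)
k=(W[...,2]>334)&(W[...,2]<350)&(W[...,0]<565)&(W[...,0]>480)&(abs(W[...,1]-183)<40)
P=W[k];c,_,_,_=np.linalg.lstsq(np.c_[P[:,:2]-[540,183],np.ones(len(P))],P[:,2],rcond=None);print('plane',c)
print(np.percentile(P,[0.2,99.8],axis=0))
# edges in tray frame
a=np.radians(-1.95);ex=np.array([np.cos(a),np.sin(a)]);ey=np.array([-ex[1],ex[0]])
L=(P[:,:2]-[572.5,183])@ex;T=(P[:,:2]-[572.5,183])@ey
for l0 in(-58,-50,-40,-30,-20): 
  q=T[abs(L-l0)<3];print(l0,q.min().round(1),q.max().round(1))
for t0 in(-25,-10,0,10,25):
  q=L[abs(T-t0)<2];print('t',t0,q.min().round(1))
im,d,m=load('w6');W=cloud(d,m)
k=(W[...,2]>222)&(W[...,2]<236)&(abs(W[...,0]-575)<90)&(abs(W[...,1]-183)<40);P=W[k]
L=(P[:,:2]-[572.5,183])@ex;T=(P[:,:2]-[572.5,183])@ey
print('tray T',np.percentile(T,[.5,99.5]),'L',np.percentile(L,[.2,99.8]))
k=(W[...,2]>252)&(W[...,2]<275)&(abs(W[...,0]-575)<90)&(abs(W[...,1]-183)<40)
P=W[k];L=(P[:,:2]-[572.5,183])@ex
print('nose L',[np.percentile(L[(L<0)],[1,99]),np.percentile(L[L>0],[1,99])])
P=W[(W[...,2]>285)==0]
plan([572.5,182.8,395],88.1)
"
```

```text
plane [ 1.79406186e-02 -1.42725473e-03  3.41560886e+02]
[[508.37410651 148.71388805 334.50702966]
 [564.90309226 220.75591059 349.16832074]]
-58 -29.6 32.7
-50 -29.6 32.7
-40 -29.5 32.9
-30 -29.4 32.8
-20 -29.3 32.8
t -25 -63.7
t -10 -64.1
t 0 -63.8
t 10 -64.1
t 25 -63.9
tray T [-24.72843578  24.61825164] L [-62.8600906   63.02605945]
nose L [array([-73.98554101, -59.84502562]), array([58.55628554, 72.37399748])]
t=14.4 pos [572.5 182.2 393.1] F [-1.4 -0.4 -1.8] grip 0.704 j6 -1.43
tilt z [-1.4e-03 -4.0e-04 -1.0e+00] cur y ang 88.2 shift [ 0.1  0.6 -1.9] yaw 0.1
```

>>> {"method": "move_arm", "body": {"series": [[[-1.3, -1, 10], 0, 0.5], [[-1.3, -1, 22], 0, 0.5], [[-1.3, -1, 32], 0, 0.5], [[-1.3, -1, 40], 0, 0.5], [[-1.3, -1, 40], 0, 0.5], [[-1.3, -1, 40], 0, 0.5]]}}

```text
time_s: 15.2
eef_pos: [574.0, 181.7, 354.3]
ee_rot: [0.0, 0.016, 1.0, 0.0]
force: [-0.8, -1.1, -2.4]
grip_width: 0.704
```

```bash
cat > t.py <<'E'
import sys
from h import *
z0=float(sys.argv[1]);n=sys.argv[2]
plan([572.5,182.8,305],88.1)
im,d,m=cap('wrist',n);W=cloud(d,m)
a=np.radians(-1.95);ex=np.array([np.cos(a),np.sin(a)]);ey=np.array([-ex[1],ex[0]])
k=(abs(W[...,2]-z0)<6)&(W[...,0]<565)&(W[...,0]>480)&(abs(W[...,1]-183)<40);P=W[k]
L=(P[:,:2]-[572.5,183])@ex;T=(P[:,:2]-[572.5,183])@ey
q=T[abs(L+48)<8];print('T',np.percentile(q,[.5,99.5]),'Lmin',np.percentile(L[abs(T)<25],.3),'z',np.median(P[:,2]))
for l in(-50,-35): print(l,np.percentile(T[abs(L-l)<4],[.5,99.5]))
im,d,m=cap('scene',n+'s')
cv2.imwrite('pics/%ssc.png'%n,cv2.resize(im[150:310,320:460,::-1],None,fx=4,fy=3.7,interpolation=cv2.INTER_CUBIC))
E
python3 t.py 302 w11
```

```text
t=15.2 pos [574.  181.7 354.3] F [-0.8 -1.1 -2.4] grip 0.704 j6 -1.43
tilt z [ 7.e-04  1.e-04 -1.e+00] cur y ang 88.1 shift [ 1.5  1.1 49.3] yaw 0.0
T [-30.57726371  30.83950922] Lmin -62.04844618820352 z 303.13641765432067
-50 [-30.56781889  30.76343056]
-35 [-30.52880585  30.78774154]
```

View pics/w11.png

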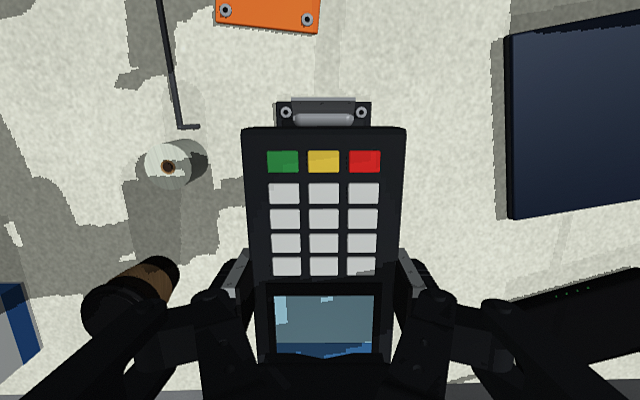

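View pics/w11sc.png

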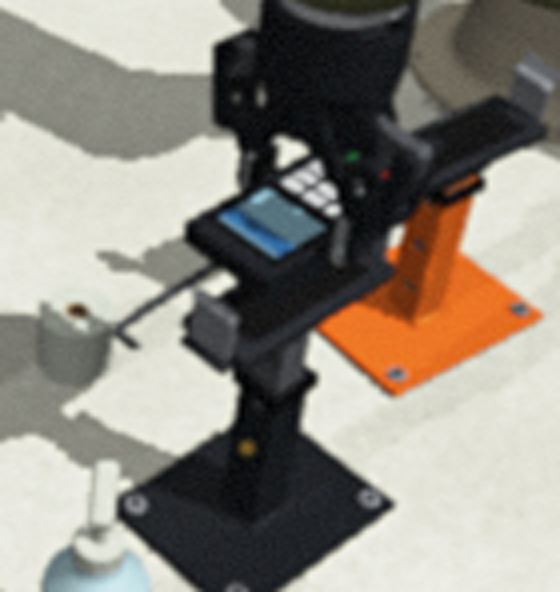

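Centred within 1 mm. Pressing down in stages.

>>> {"method": "move_arm", "body": {"series": [[[0.3, 0, 6], 0, 0.5], [[0.3, 0, 12], 0, 0.5], [[0.3, 0, 17], 0, 0.5], [[0.3, 0, 21], 0, 0.5], [[0.3, 0, 25], 0, 0.5], [[0.3, 0, 28], 0, 0.5]]}}

```text
time_s: 16.05
eef_pos: [573.8, 181.7, 327.4]
ee_rot: [0.002, 0.016, 1.0, 0.0]
force: [-1.3, -1.0, 12.5]
grip_width: 0.706
```

>>> {"method": "move_arm", "body": {"series": [[[0, 0, 3], 0, 0.5], [[0, 0, 6], 0, 0.5], [[0, 0, 9], 0, 0.5]]}}

```text
time_s: 16.42
eef_pos: [574.1, 181.8, 319.8]
ee_rot: [0.003, 0.016, 1.0, 0.0]
force: [-1.5, -0.3, 6.0]
grip_width: 0.705
```

>>> {"method": "move_arm", "body": {"series": [[[0, 0, 3], 0, 0.5], [[0, 0, 6], 0, 0.5], [[0, 0, 8], 0, 0.5]]}}

```text
time_s: 16.8
eef_pos: [573.7, 181.7, 309.1]
ee_rot: [0.0, 0.016, 1.0, 0.0]
force: [0.5, -0.6, 4.4]
grip_width: 0.703
```

>>> {"method": "move_arm", "body": {"series": [[[0, 0, 2], 0, 0.5], [[0, 0, 4], 0, 0.5], [[0, 0, 5], 0, 0.5]]}}

```text
time_s: 17.18
eef_pos: [573.4, 181.7, 303.7]
ee_rot: [-0.0, 0.016, 1.0, -0.0]
force: [-4.3, -0.6, 7.5]
grip_width: 0.703
```

>>> {"method": "move_arm", "body": {"series": [[[0, 0, 1.5], 0, 0.5], [[0, 0, 2], 0, 0.5]]}}

```text
time_s: 17.42
eef_pos: [573.3, 181.7, 303.4]
ee_rot: [0.0, 0.016, 1.0, -0.0]
force: [-6.8, -1.6, 13.3]
grip_width: 0.705
```

```bash
python3 t.py 253 w12
```

```text
t=17.4 pos [573.3 181.7 303.4] F [-6.8 -1.6 13.3] grip 0.705 j6 -1.43
tilt z [ 8.e-04 -3.e-04 -1.e+00] cur y ang 88.2 shift [ 0.8  1.1 -1.6] yaw 0.1
T [-30.67480963  30.65357552] Lmin -66.25013539341052 z 252.48995456317067
-50 [-30.65524966  30.60309068]
-35 [-30.6448407  30.7330029]
```

View pics/w12.png

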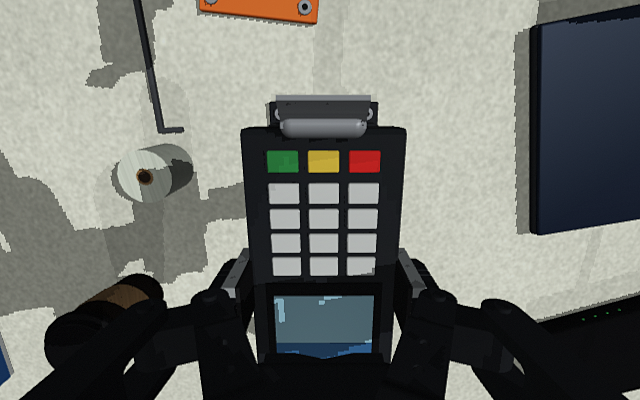

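View pics/w12sc.png

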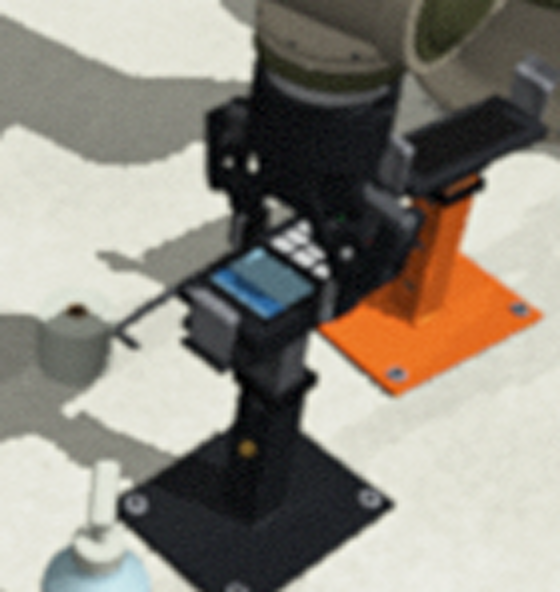

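The -x nose now laps over the terminal's top edge at (323,128). The terminal's top is at 252.5, close to tray 229 + 24, and the force rises against a stop. One slightly firmer press, then I unload and release.

>>> {"method": "move_arm", "body": {"series": [[[0, 0, 1.5], 0, 0.5], [[0, 0, 1.5], 0, 0.5]]}}

```text
time_s: 17.77
eef_pos: [573.2, 181.7, 303.1]
ee_rot: [0.001, 0.016, 1.0, -0.0]
force: [-8.2, -1.7, 19.2]
grip_width: 0.709
```

>>> {"method": "move_arm", "body": {"series": [[[0, 0, -1.5], 0, 0.5], [[0, 0, -3], 0, 0.6], [[0, 0, -3], 0, 0.8], [[0, 0, -3], 0, 1], [[0, 0, -3], 0, 1], [[0, 0, -3], 0, 1]]}}

```text
time_s: 18.52
eef_pos: [573.6, 181.7, 303.3]
ee_rot: [-0.0, 0.016, 1.0, -0.0]
force: [-0.3, -0.6, -0.1]
grip_width: 1.002
```

>>> {"method": "move_arm", "body": {"series": [[[0, 0, -12], 0, 1], [[0, 0, -35], 0, 1], [[0, 0, -65], 0, 1], [[0, 0, -90], 0, 1], [[0, 0, -100], 0, 1], [[0, 0, -100], 0, 1], [[0, 0, -100], 0, 1]]}}

```text
time_s: 19.4
eef_pos: [573.5, 181.6, 402.3]
ee_rot: [-0.001, 0.016, 1.0, -0.0]
force: [0.7, 0.7, -0.2]
grip_width: 1.0
```

```bash
cat > c.py <<'E'
from h import *
plan([572.5,182.8,305],88.1)
im,d,m=cap('wrist','w13');W=cloud(d,m)
print('term',fit(W,247,258,(480,670),(140,225)))
a=np.radians(-1.95);ex=np.array([np.cos(a),np.sin(a)]);ey=np.array([-ex[1],ex[0]])
k=(abs(W[...,2]-253)<5)&(abs(W[...,0]-575)<50)&(abs(W[...,1]-183)<25);P=W[k]
print('plane',np.linalg.lstsq(np.c_[P[:,:2]-[572.5,183],np.ones(len(P))],P[:,2],rcond=None)[0])
k=(abs(W[...,2]-253)<5)&(abs(W[...,0]-575)<80)&(abs(W[...,1]-183)<40);P=W[k]
T=(P[:,:2]-[572.5,183])@ey;L=(P[:,:2]-[572.5,183])@ex
print('T',np.percentile(T,[.5,99.5]),'L at sides',np.percentile(L[abs(abs(T)-25)<4],[.3,99.7]))
print('button pixel etc base',fit(W,5,12,(480,670),(80,260)))
im,d,m=cap('scene','s13')
cv2.imwrite('pics/s13c.png',cv2.resize(im[170:330,320:460,::-1],None,fx=4,fy=3.7,interpolation=cv2.INTER_CUBIC))
E
python3 c.py
```

```text
t=19.4 pos [573.5 181.6 402.3] F [ 0.7  0.7 -0.2] grip 1.0 j6 -1.43
tilt z [-1.8e-03 -2.0e-04 -1.0e+00] cur y ang 88.1 shift [ 0.9  1.1 97.3] yaw 0.0
term (14049, array([572.7, 183.1]), array([ 62.2, 125.7]), 'zmed 253.2', 'ang -1.73')
plane [6.09961076e-03 7.26004091e-04 2.53445536e+02]
T [-30.54797032  30.82382046] L at sides [-62.50884158  60.04223617]
button pixel etc base (526, array([507.7, 185.1]), array([ 20.3, 119.8]), 'zmed 7.9', 'ang 88.13')
```

View pics/w13.png

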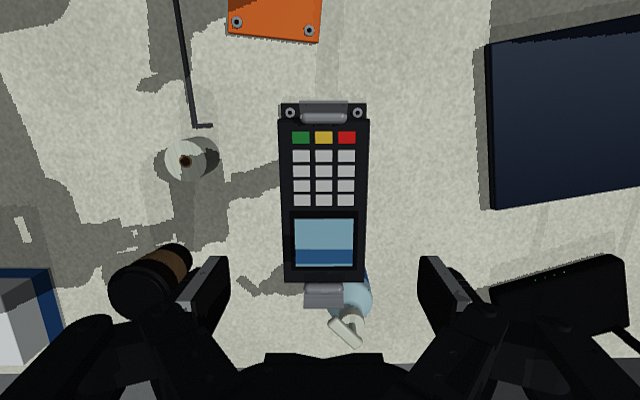

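View pics/s13c.png

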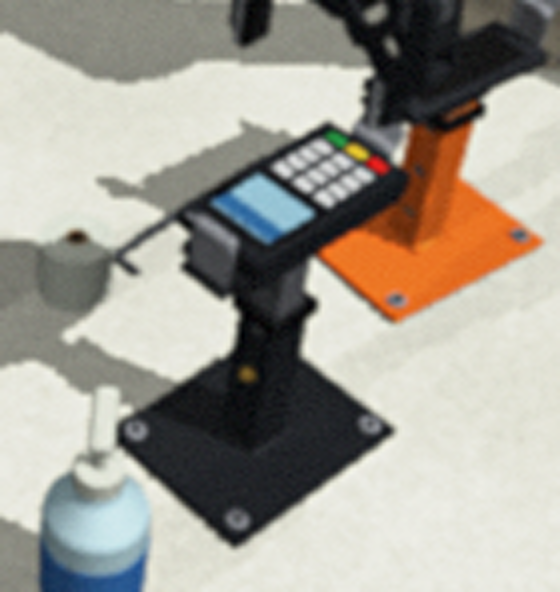

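The terminal lies level in the cradle with its top at 253.4, which is tray 229.3 + 24. It is centred, the brass shows in the middle hole at crop (247,373), and the gripper is clear. Handing in.

```bash
python3 -c "
from h import *
print(ctrl.finish_job())"
```

```text
the job is handed in; nothing more can be done
None
```

The pole is locked at the middle hole, and the terminal is pressed home in the cradle and released. I handed the job in at about 19.5 s; no verdict was reported.

**Pole:** I raised the dark stand's cradle about 20 mm, slowly, until it hit a firm stop. It then held about 16 N upward and 19 N downward with under 1 mm of movement. Brass shows in the middle hole. The tray's top measured 229–230 mm, so the pole is at about 0.043–0.044 m, at the low end of the button's play but inside the limits.

**Terminal:** I pressed it in with the force peaking near 19 N at the stop.

| Last check | Measured | Limit |
|---|---|---|
| Offset from cradle centre | about 0.2 mm | 9 mm |
| Height above tray | about 0 mm (top at 253.4 mm) | ±3 mm |
| Out of line with cradle | about 0.2° (0.004 rad) | 0.12 rad |
| Tilt | 0.006 rad | 0.06 rad |

The gripper was about 100 mm clear with no force on it. I saw no contact with the other things on the desk, though I did not re-measure their positions at the end.

**Disagreements:**
- **Cameras:** the fixed cameras differed by up to about 4 mm in y, so I went by the wrist camera.
- **First grip:** it pulled sideways at 10 N, so I shifted 1.5 mm to ease it.
- **Button:** I could not measure how far it stands out; I judged it from the two-way lock and the visible brass.

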